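Make up the weighing kit and the microscopy kit

TASK

Make up the two kits from the stock on the bench mat: into the tray with three round wells in a row put the large knob weight in the wide well at the end with the pull tab, the vial upright in the middle well and the small knob weight in the narrow well; into the tray with the long pocket put the stack of slides in the long pocket and the wide specimen puck, label up, in the round well. Everything must lie flat on the floor of its own place. Never tip the vial over, and leave the narrow puck where it stands.

Things in the scene. Friction and masses are not known exactly. Their poses are not given: they have to be found in the camera images.
- weighing_tray: Weighing-kit tray, grey, 138 x 56 x 10 mm, fixed, far left or right of the magnifier; a flat pull tab 20 mm long at its -x end. Origin: centre of the underside without tab, z up. Round wells along its x axis (y = 0), floors 4 mm up, 6 mm deep: x = -42 mm (tab end) diameter 34 mm for the large weight; x = 0, 34 mm, for the vial; x = +44 mm, 25 mm, for the small weight.
- microscopy_tray: Microscopy-kit tray, grey, 124 x 110 x 10 mm, fixed, far left or right. Origin: centre of the underside, z up. Long pocket for the slides centred at x = -32 mm, y = 0: 40 (x) by 88 (y) mm, floor 6 mm up, 4 mm deep; thumb cut-outs 32 mm wide in both long walls, from the tray's -x edge to x = +8 mm. Round well for the wide puck at x = +34 mm, y = 0: diameter 42 mm, floor 4 mm up.
- magnifier: Ring-light magnifier, fixed obstacle between the stock and the right-hand tray; origin at (0.55, -0.02). It fills x 0.345 to 0.76, y -0.15 to +0.12: head up to z 0.21, arm up to z 0.34 where x is over 0.54; at x under 0.45 nothing is higher than 0.15. Wall at y = -0.45; balance, 0.31 m high, at x 0.62 to 0.94, y 0.27 to 0.49.
- large_weight: Large knob test weight, brass-coloured, 20 mm across, 30 mm high, 50 g; straight sides below, neck and knob above. Origin: centre of its underside, z up. In the stock, on a 2 mm thick grey bench mat left of the magnifier, 60 mm or more from its neighbours (centres).
- small_weight: Small knob test weight, pale grey, 16 mm across, 24 mm high, 20 g. Origin: centre of its underside, z up. In the stock, on a 2 mm thick grey bench mat left of the magnifier, 60 mm or more from its neighbours (centres).
- vial: Sample vial with a white cap, standing, 22 mm across at the cap (body 20 mm), 52 mm high, cap from 42 mm up; closed. Grip the body. Origin: centre of its underside, z up. In the stock, on a 2 mm thick grey bench mat left of the magnifier, 60 mm or more from its neighbours (centres).
- slides: Stack of glass slides in a paper band, lying flat: 27 mm (x) by 76 mm (y), 11 mm high; grip it across the 27 mm at its middle. Origin: centre of its underside, z up; either way round fits. In the stock, on a 2 mm thick grey bench mat left of the magnifier, 60 mm or more from its neighbours (centres).
- wide_puck: Wide specimen puck, black, 30 mm across, 18 mm high, pale label on top. Origin: centre of its underside, z up. In the stock, on a 2 mm thick grey bench mat left of the magnifier, 60 mm or more from its neighbours (centres).
- narrow_puck: Narrow specimen puck, dark green, 25 mm across, 20 mm high. Not for either kit: stays in the stock. Origin: centre of its underside. In the stock, on a 2 mm thick grey bench mat left of the magnifier, 60 mm or more from its neighbours (centres).

How it is judged:
By the outcome, as a careful person would: the job done as asked, in the order asked, and still so for the second after the job is handed in, with the robot touching nothing.
It also fails if it takes over 125 s, if anything falls off the work surface, if the arm or the gripper's body presses on something with over 40 N, if the wrist force passes 120 N, or if a joint passes its speed limit or range.

ROBOT

A 6-joint arm with a two-finger parallel gripper is mounted at the origin on a cart in front of the work surface, level with it; the furniture and walls round the work are solid. World frame = base frame: x ahead of the robot, y to its left, z up, the work surface at z = 0. Lengths are in m, angles in rad, forces in N, time in s.
With the tool pointing down it reaches from about 0.35 to 0.975 m from the base axis. Payload 4.9 kg.
Tool frame: the origin (TCP) lies at the very end of the fingers, on their centre line; the grasp point (between the pads) lies 19 mm behind it (robot.grip_point_offset is the distance from the TCP to the grasp point, in m); z points along the fingers, y is the line along which they close (so a half turn about z gives the same grasp; the last joint's range is limited). The gripper opens to 85 mm and grips with 20 to 120 N. Pads are 22 mm wide; open, the fingers measure 114 mm over their backs; the gripper's body (76 mm by 85 mm) begins 54 mm behind the grasp point. The pads swing forward as they close: fully open they stand 13 mm farther back than shut.
Start: joints at [1.197, 0.053, 1.613, -0, 1.476, -0.119], TCP at [0.158, 0.605, 0.211] pointing down, gripper open.
Joint ranges: [-3.01, 3.01], [-1.01, 2.22], [0.06, 2.58], [-1.02, 4.17], [0.09, 2.62], [-3.14, 3.14]. Speed limits (rad/s): [2.57, 2.57, 3.14, 3.14, 3.14, 3.14].

INTERFACE

Orientations are given as [roll, pitch, yaw] about the fixed x, y, z axes, in that order (R = Rz(yaw) Ry(pitch) Rx(roll)).
In Python, from cell import robot gives the robot as it stands.
- The arm moves only by the tool servo_tool, never from a script. Its argument "deltas" is a list of rows, each a list of 3 entries, a list of its own where there are three numbers: the opening, from -1 (shut) to 1 (fully open), then the shift along the tool's x, y, z in mm, then the turn, a rotation vector about the tool's x, y, z in rad. In form: [[fingers, [x, y, z], [rx, ry, rz]], ...]. A call has 1 to 10 rows; each row is the pose to reach, as a shift and turn from the pose commanded when the call began, along the tool's axes at that moment; what a row does not reach only later rows make up. A row lasts 1/12 s, in which the tool goes at most 41.7 mm and 7.16 degrees, less where a joint would pass 70% of its speed; a pose out of reach is approached as far as the arm can. A call with a gripper value outside its range is refused whole. The fingers move at their own pace and stop on an object; the grip force is fixed at half the most. Time passes only in rows, so rows that repeat a pose let the fingers close. It gives the time, the measured TCP pose, the force, the opening and the grip force at its end, in the units of the state.
- robot.observe(): the state, without advancing time (a new reading comes with each control period).
- robot.get_image(name): name is "side" or "top"; returns a dict with "frame" (400x640x3 uint8, red, green, blue), "camera_matrix" (3x3 intrinsics, pixels), "k1" (the pictures are not rectified: a ray, as slopes to the right and down, at radius r is drawn at 1 + k1 r^2 times it, then the intrinsics apply), "R" (3x3) and "t" (3): a world point X has camera coordinates R X + t. Camera axes: x right, y down, z forward; pixel columns grow to the right and rows downward; lengths in m; the calibration is good to about 2 mm. A picture is of the moment at which its call begins. There is no depth.
- robot.job_done(): hands the job in; it is judged then, once.
The state is a dict: "time": time; "qpos": joint angles; "dq": joint speeds; "joint_torque": joint torques, N m; "tool_pos": TCP position; "orientation": TCP orientation; "force": force on the tool from outside, world axes, zero at the start; "torque": the same for the moment, N m; "width": finger opening in m; "grip_force": force on a finger pad.
Only numpy, scipy, OpenCV 4.12 (cv2) and the standard library are available. Lean on these libraries where they do the work, as an engineer would, in place of code of your own. Each camera call takes 0.05 s, during which the arm holds its last target. There are 200 camera calls.

## Working session

There is one attempt and no reset: what is moved stays moved. The work goes in short steps, Python scripts to look and compute and a tool call to move; the robot and the scene stay as the last step left them, time stands still between calls to the robot, and variables do not carry over. Pictures are saved under pics/ and viewed, at most 14 in all, crops included, and the job is handed in when it is done.

Besides the shell and the picture viewer there is one more tool, called after ">>>" as name(argument=value, ...), one argument or row to a line, values as JSON. servo_tool: Moves the arm, as the interface text tells. Its arguments: {"type":"object","properties":{"deltas":{"type":"array"}},"required":["deltas"]}

```bash
mkdir -p pics; cat > h.py <<'E'
import numpy as np, cv2
from cell import robot
def ray(im,u,v):
    K=np.array(im["camera_matrix"]);R=np.array(im["R"]);t=np.array(im["t"])
    d=np.array([im["k1"],0,0,0.])
    p=cv2.undistortPoints(np.array([[[u,v]]],float),K,d)[0,0]
    return -R.T@t, R.T@np.array([p[0],p[1],1])
def onz(im,u,v,z):
    c,d=ray(im,u,v); return c+d*(z-c[2])/d[2]
def proj(im,X):
    K=np.array(im["camera_matrix"]);R=np.array(im["R"]);t=np.array(im["t"])
    return cv2.projectPoints(np.array(X,float).reshape(-1,3),cv2.Rodrigues(R)[0],t,K,np.array([im["k1"],0,0,0.]))[0][:,0]
def snap(cam,name):
    im=robot.get_image(cam); cv2.imwrite(f"pics/{name}.png",cv2.cvtColor(im["frame"],cv2.COLOR_RGB2BGR)); return im
E
python3 - <<'E'
from h import *
import pickle
for c in("top","side"):
    im=snap(c,c+"0"); pickle.dump(im,open(c+"0.pkl","wb")); print(c,-np.array(im["R"]).T@im["t"],im["k1"],im["camera_matrix"][0][0])
print(robot.observe())
E
```

```text
top [0.31067548 0.06281413 1.08905075] -0.05589756346751409 365.756909577569
side [0.41133995 0.90655597 0.71530549] -0.0043441274844929914 482.4806228597851
{'time': 0.1, 'qpos': array([ 1.19701061e+00,  5.32986039e-02,  1.61413367e+00,  4.20854480e-05,
        1.47601147e+00, -1.18994037e-01]), 'dq': array([ 0.00074505, -0.00195452, -0.00385038,  0.00258013, -0.003087  ,
       -0.00087069]), 'joint_torque': array([ 6.69807159e-04, -3.94896019e+01, -3.71366072e+01, -5.81998484e-05,
        3.84760962e-03, -7.00676040e-06]), 'tool_pos': array([0.15729337, 0.60427139, 0.21009494]), 'orientation': array([-3.13975963e+00, -2.61342042e-04,  2.88679671e+00]), 'force': array([ 0.54228944, -0.83326539, -0.47512026]), 'torque': array([-0.06173427,  0.00864314, -0.01196873]), 'grip_force': 0.0, 'width': 0.08520950030438966}
```

View pics/top0.png

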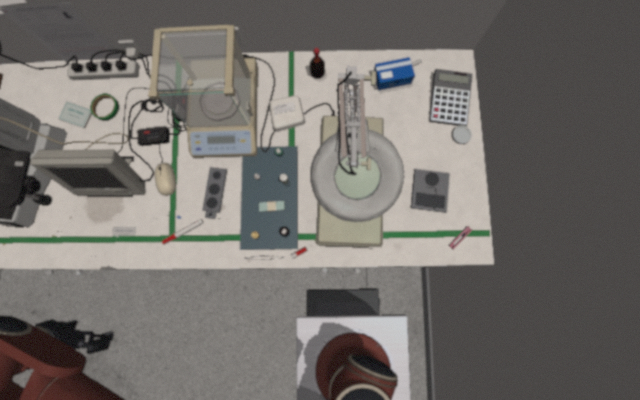

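View pics/side0.png

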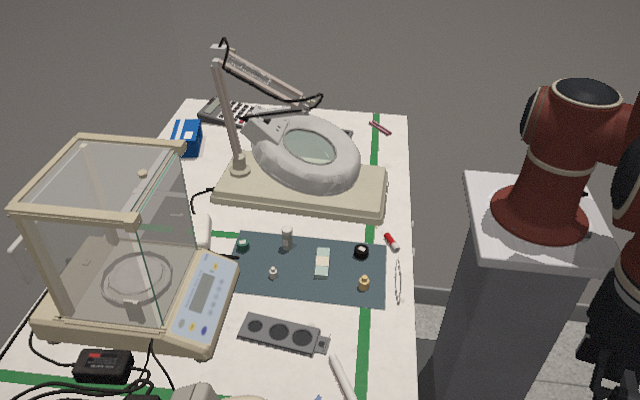

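The top view shows the mat with six objects at cols 240–298, rows 147–248, with the weighing tray at (215,192) and the microscopy tray at (430,190). The side view shows the same: brass weight (363,283), wide puck (361,250), slides (322,262), vial (287,238), small weight (273,272), green puck (243,244), and the weighing tray at (280,334) with its tab at the right.

```bash
python3 - <<'E'
from h import *
a=cv2.imread("pics/top0.png");b=cv2.imread("pics/side0.png")
def up(c,f): return cv2.resize(c,None,fx=f,fy=f,interpolation=cv2.INTER_CUBIC)
A=up(a[140:260,195:305],5); cv2.imwrite("pics/c1.png",A); print(A.shape)
cv2.imwrite("pics/c2.png",up(a[160:220,400:460],8))
cv2.imwrite("pics/c3.png",up(b[215:360,225:400],4))
E
```

```text
(600, 550, 3)
```

View pics/c1.png

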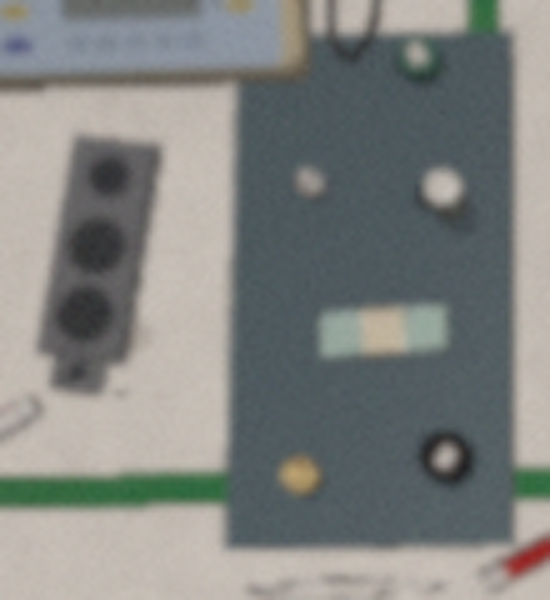

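View pics/c2.png

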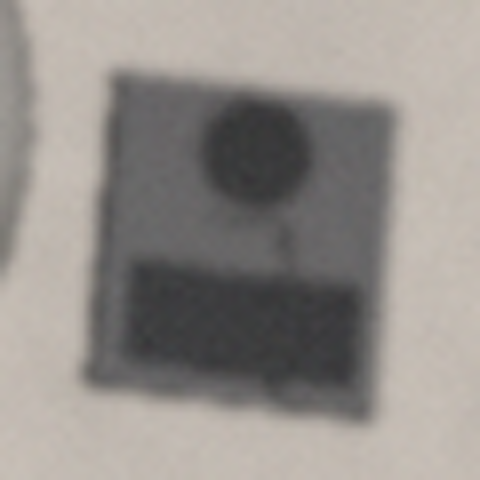

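View pics/c3.png

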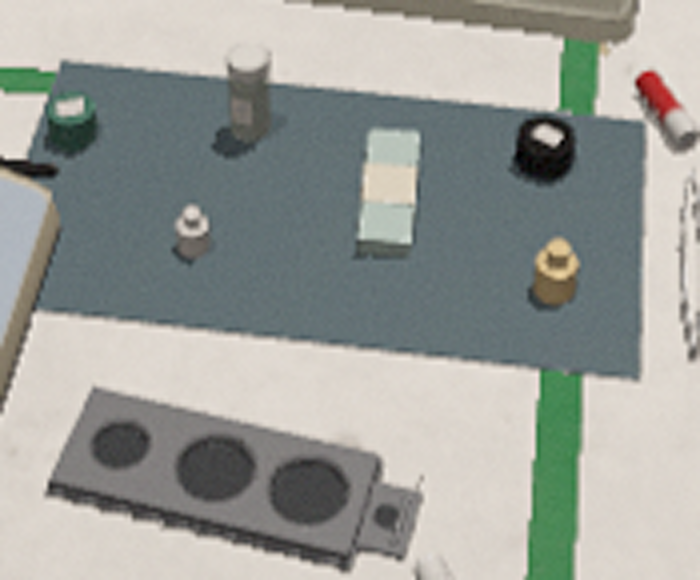

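```bash
cat > m.py <<'E'
from h import *
import pickle
T=pickle.load(open("top0.pkl","rb"));S=pickle.load(open("side0.pkl","rb"))
F=6
def mask(im,box,fn):
    x0,y0,x1,y1=[int(round(k)) for k in box]
    c=cv2.resize(im["frame"][y0:y1,x0:x1],None,fx=F,fy=F,interpolation=cv2.INTER_CUBIC)
    c=cv2.GaussianBlur(c,(0,0),3).astype(int)
    m=fn(c[...,0],c[...,1],c[...,2]).astype(np.uint8)
    n,l,st,ce=cv2.connectedComponentsWithStats(m)
    i=1+np.argmax(st[1:,4]); 
    s=lambda p:(np.array(p)+.5)/F-.5+[x0,y0]
    cn=max(cv2.findContours((l==i).astype(np.uint8),0,1)[0],key=cv2.contourArea)
    return s(ce[i]),st[i,4]/F/F,s(cn[:,0].astype(float))
def tri(a,b):
    c1,d1=ray(T,*a);c2,d2=ray(S,*b)
    A=np.stack([d1,-d2],1);k=np.linalg.lstsq(A,c2-c1,rcond=None)[0]
    p=c1+k[0]*d1;q=c2+k[1]*d2; return (p+q)/2,np.linalg.norm(p-q)
E
cat > a.py <<'E'
from m import *
# crop c1 -> top px ; c3 -> side px
t=lambda u,v:(195+u/5-.4,140+v/5-.4); s=lambda u,v:(225+u/4-.4,215+v/4-.4)
def notmat(r,g,b): return (r>g-2)&(r>85)
def dark(r,g,b): return (r+g+b)<120
def bx(c,w,h=None): h=h or w; return (c[0]-w,c[1]-h,c[0]+w,c[1]+h)
mats={'large':(t(300,475),s(555,273),lambda r,g,b:r>b+12),
'small':(t(312,182),s(192,233),lambda r,g,b:r>g+1),
'vial':(t(441,188),s(249,95),lambda r,g,b:r>g-2),
'slides':(t(384,330),s(388,190),lambda r,g,b:(r+g+b)>330),
'puck':(t(446,458),s(546,148),lambda r,g,b:((r+g+b)<165)|(r>g))}
for n,(a,b,f) in mats.items():
    w=16 if n=='slides' else 9
    ca,aa,_=mask(T,bx(a,w),f); cb,ab,_=mask(S,bx(b,w if n!='vial' else 9, 17 if n in('vial','slides') else 11),f)
    p,e=tri(ca,cb); print(n,ca.round(1),round(aa),cb.round(1),round(ab),p.round(4),e.round(4), [onz(T,*ca,z)[:2].round(4) for z in(.013,.02)])
print('wells')
for n,a,b in(('tabwell',t(84,314),s(309,491)),('mid',t(96,244),s(216,468)),('narrow',t(110,175),s(121,445))):
    f=lambda r,g,b:(r+g+b)<225
    ca,aa,_=mask(T,bx(a,8),f);cb,ab,_=mask(S,bx(b,13,10),f)
    print(n,round(aa),round(ab),onz(T,*ca,.01).round(4),onz(S,*cb,.01).round(4))
mt=lambda u,v:(400+u/8-.44,160+v/8-.44)
f=lambda r,g,b:(r+g+b)<225
for n,c,w,h in(('puckwell',mt(257,152),9,8),('pocket',mt(244,322),17,9)):
    ca,aa,cn=mask(T,bx(c,w,h),f); print(n,round(aa),onz(T,*ca,.01).round(4),cv2.minAreaRect(cn.astype(np.float32)))
P=[onz(T,*mt(u,v),.01)[:2].round(4) for u,v in((117,72),(395,102),(370,420),(85,382))];print('corners',P)
ca,aa,cn=mask(T,bx(t(384,330),16),mats['slides'][2]);print(cv2.minAreaRect(cn.astype(np.float32)))
w=[onz(T,*t(u,v),.013)[:2].round(4) for u,v in((320,313),(444,305),(448,347),(323,357))];print('slide corners',w)
E
python3 a.py
```

```text
large [254.6 234.6] 55 [363.5 282.6] 153 [0.3874 0.2804 0.0139] 0.0006 [array([0.3877, 0.2805]), array([0.3872, 0.2791])]
small [256.4 176.3] 17 [272.6 272.6] 77 [0.5639 0.2785 0.0115] 0.0003 [array([0.5637, 0.2782]), array([0.562 , 0.2768])]
vial [283.2 177.7] 58 [286.6 231.4] 349 [0.5508 0.1928 0.0438] 0.0001 [array([0.5579, 0.1966]), array([0.5563, 0.1957])]
slides [271.2 205.6] 262 [321.8 260.6] 441 [0.4732 0.2324 0.0113] 0.0006 [array([0.4732, 0.2321]), array([0.4721, 0.231 ])]
puck [284.  231.1] 64 [360.6 252. ] 197 [0.3969 0.194  0.0089] 0.0 [array([0.3966, 0.1935]), array([0.3961, 0.1927])]
wells
tabwell 90 227 [0.4863 0.4136 0.01  ] [0.4857 0.4152 0.01  ]
mid 90 221 [0.528 0.408 0.01 ] [0.5273 0.4097 0.01  ]
narrow 44 111 [0.5714 0.4021 0.01  ] [0.5707 0.4037 0.01  ]
puckwell 133 [ 0.5477 -0.2518  0.01  ] ((431.5500183105469, 178.7666778564453), (13.228880882263184, 12.596406936645508), 18.43468475341797)
pocket 336 [ 0.4824 -0.2427  0.01  ] ((429.8589782714844, 200.51699829101562), (28.57763671875, 13.306394577026367), 6.277337074279785)
corners [array([ 0.5803, -0.2009]), array([ 0.567 , -0.3064]), array([ 0.4456, -0.288 ]), array([ 0.4618, -0.1821])]
((271.17584228515625, 205.6185302734375), (10.520934104919434, 26.4805908203125), 86.72956848144531)
slide corners [array([0.4841, 0.2701]), array([0.4878, 0.1957]), array([0.4624, 0.1932]), array([0.4576, 0.2678])]
```

Positions are good enough, so I move above the large weight with the closing axis turned along world y.

>>> servo_tool(
  deltas=[
    [0.0,[-304,-255,110],[0,0,-0.2545]],
    [0.0,[-304,-255,110],[0,0,-0.2545]],
    [0.0,[-304,-255,110],[0,0,-0.2545]],
    [0.0,[-304,-255,110],[0,0,-0.2545]],
    [0.0,[-304,-255,110],[0,0,-0.2545]],
    [0.0,[-304,-255,110],[0,0,-0.2545]],
    [0.0,[-304,-255,110],[0,0,-0.2545]],
    [0.0,[-304,-255,110],[0,0,-0.2545]],
    [0.0,[-304,-255,110],[0,0,-0.2545]],
    [0.0,[-304,-255,110],[0,0,-0.2545]],
  ],
)

```text
time: 0.93
tool_pos: [0.3879, 0.2792, 0.1002]
orientation: [-3.141, -0.0, 3.141]
force: [0.2, 0.1, 0.7]
width: 0.0425
grip_force: 0.0
```

>>> servo_tool(
  deltas=[
    [0.0,[0,0,0],[0,0,0]],
    [0.0,[0,0,0],[0,0,0]],
    [0.0,[0,0,0],[0,0,0]],
  ],
)

```text
time: 1.18
tool_pos: [0.3872, 0.2815, 0.1011]
orientation: [3.141, -0.001, 3.141]
force: [-0.1, 0.8, 0.0]
width: 0.043
grip_force: 0.0
```

>>> servo_tool(
  deltas=[
    [0.0,[0,-1,25],[0,0,0]],
    [0.0,[0,-1,55],[0,0,0]],
    [0.0,[0,-1,75],[0,0,0]],
    [0.0,[0,-1,85],[0,0,0]],
    [0.0,[0,-1,91],[0,0,0]],
    [0.0,[0,-1,91],[0,0,0]],
  ],
)

```text
time: 1.68
tool_pos: [0.3865, 0.281, 0.0096]
orientation: [-3.141, -0.001, -3.14]
force: [-0.7, 0.4, -0.0]
width: 0.0429
grip_force: 0.0
```

```bash
python3 - <<'E'
from h import *
im=snap("side","s1"); p=robot.observe()["tool_pos"]; print(p,proj(im,[p]))
b=cv2.imread("pics/s1.png")[210:330,290:430]; cv2.imwrite("pics/s1c.png",cv2.resize(b,None,fx=5,fy=5,interpolation=cv2.INTER_CUBIC))
E
```

```text
[0.38746093 0.28123336 0.0107131 ] [[363.10144297 284.04613364]]
```

View pics/s1c.png

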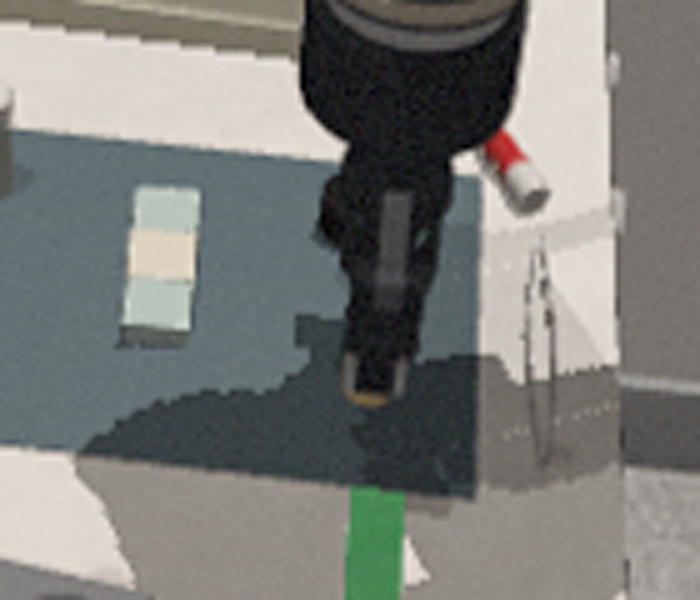

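The finger stands in front of the weight, with the brass bottom visible beneath it at crop (367,400), so it is centred. I close, then lift.

>>> servo_tool(
  deltas=[
    [-1,[0,0,0],[0,0,0]],
    [-1,[0,0,0],[0,0,0]],
    [-1,[0,0,0],[0,0,0]],
    [-1,[0,0,0],[0,0,0]],
    [-1,[0,0,0],[0,0,0]],
    [-1,[0,0,0],[0,0,0]],
  ],
)

```text
time: 2.23
tool_pos: [0.3889, 0.2808, 0.0117]
orientation: [3.141, 0.003, 3.141]
force: [-0.2, -1.7, 6.0]
width: 0.0002
grip_force: 3.1
```

```bash
python3 - <<'E'
from h import *
print(robot.observe()); T=snap("top","t2")
b=snap("side","s2"); b=cv2.imread("pics/s2.png")[230:330,310:410]; a=cv2.imread("pics/t2.png")[190:260,225:325]
r=lambda c,f:cv2.resize(c,None,fx=f,fy=f,interpolation=cv2.INTER_CUBIC)
cv2.imwrite("pics/s2c.png",np.hstack([cv2.copyMakeBorder(r(a,4),0,120,0,0,0),r(b,4)]))
E
```

```text
{'time': 2.2333, 'qpos': array([ 4.70439808e-01, -8.07176519e-02,  2.10198863e+00, -5.69815996e-04,
        1.11734968e+00, -1.09973739e+00]), 'dq': array([-0.0011329 ,  0.0017575 ,  0.00081792, -0.00215   , -0.00113783,
       -0.00075635]), 'joint_torque': array([ 5.32653239e-01, -2.50648552e+01, -2.83775514e+01,  2.86485627e-01,
       -2.00885371e-02,  3.69002635e-03]), 'tool_pos': array([0.38885555, 0.28081113, 0.01171391]), 'orientation': array([3.14070100e+00, 2.88105874e-03, 3.14122110e+00]), 'force': array([-0.20877747, -1.69188967,  5.98571369]), 'torque': array([-0.16180755, -0.08430877,  0.03937735]), 'grip_force': 3.1376294335012744, 'width': 0.0002465823237982553}
```

View pics/s2c.png

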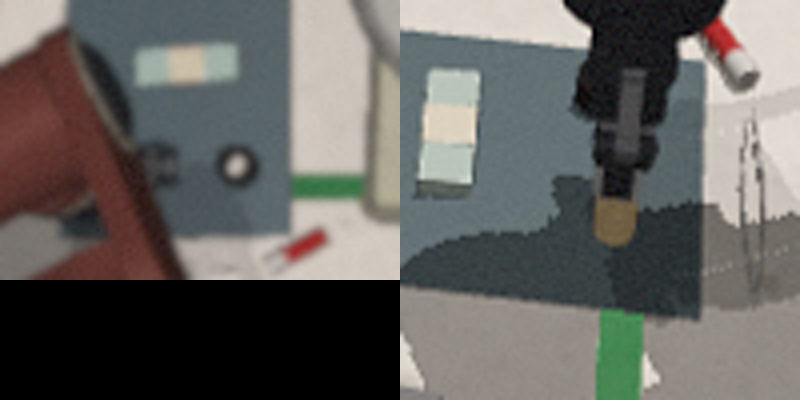

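The side crop shows the brass body still at about its old place (bottom near pixel (363,291)), with shut fingertips at its shoulder. The grip missed, so I raise the arm and look again.

>>> servo_tool(
  deltas=[
    [-1,[0,0,-5],[0,0,0]],
    [-1,[0,0,-15],[0,0,0]],
    [-1,[0,0,-40],[0,0,0]],
    [-1,[0,0,-65],[0,0,0]],
    [-1,[0,0,-65],[0,0,0]],
    [-1,[0,0,-65],[0,0,0]],
  ],
)

```text
time: 2.83
tool_pos: [0.3886, 0.2811, 0.0775]
orientation: [3.14, 0.004, 3.141]
force: [-0.7, 1.1, -0.4]
width: -0.0002
grip_force: 0.0
```

```bash
python3 - <<'E'
from h import *
p=robot.observe()["tool_pos"]
im=snap("side","s3"); print(p,proj(im,[p])); b=cv2.imread("pics/s3.png")[210:310,300:430]
cv2.imwrite("pics/s3c.png",cv2.resize(b,None,fx=5,fy=5,interpolation=cv2.INTER_CUBIC))
E
```

```text
[0.38864235 0.28111215 0.07746166] [[365.38586049 259.46467125]]
```

View pics/s3c.png

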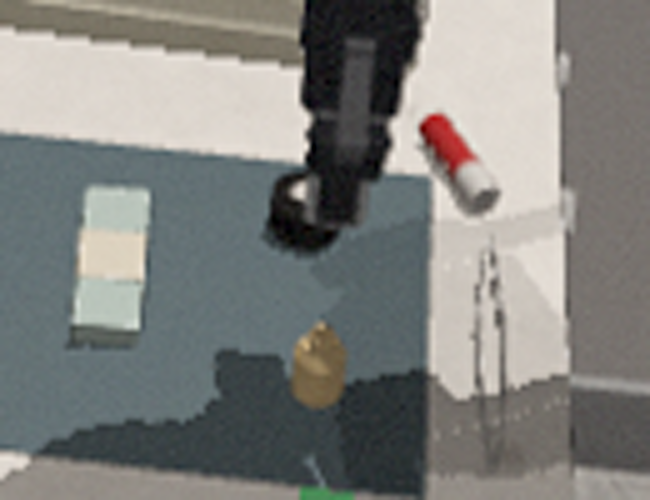

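The weight still stands at (363,291), undisturbed. The shut fingertips at (368,255) sit about 4–5 px above where the reported TCP projects (365,259), so I compare with the top view too.

```bash
python3 - <<'E'
from h import *
import pickle
p=robot.observe()["tool_pos"]
im=snap("top","t4"); q=proj(im,[p,p+[0,0,.05],[p[0],p[1],.002]]); print(q)
x0,y0=225,185
c=cv2.resize(cv2.imread("pics/t4.png")[y0:y0+75,x0:x0+100],None,fx=8,fy=8,interpolation=cv2.INTER_CUBIC)
for (u,v),col in zip(q,((0,0,255),(0,255,0),(255,0,255))): cv2.drawMarker(c,(int((u-x0+.5)*8),int((v-y0+.5)*8)),col,0,14,1)
cv2.imwrite("pics/t4c.png",c)
E
```

```text
[[250.04133817 233.07327092]
 [246.03137077 231.68964672]
 [255.30045512 234.88644472]]
```

View pics/t4c.png

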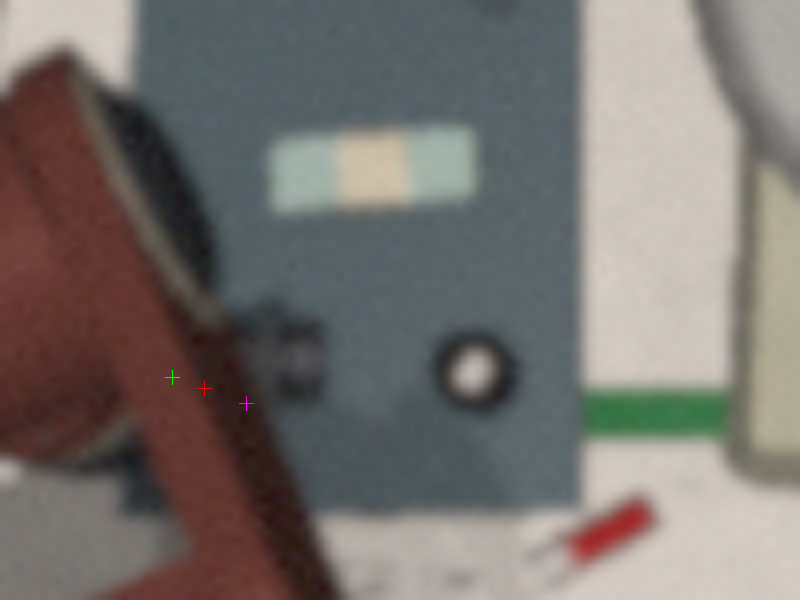

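Contact fits this too. The shut tips rested on the knob top (z 0.032) with 6 N while the reported TCP was at 0.012. So the real fingertips sit about 20 mm behind the reported TCP, and I descend deeper in guarded steps.

>>> servo_tool(
  deltas=[
    [0,[0,0,0],[0,0,0]],
    [0,[0,0,0],[0,0,0]],
    [0,[0,0,0],[0,0,0]],
    [0,[0,0,25],[0,0,0]],
    [0,[0,0,50],[0,0,0]],
    [0,[0,0,65],[0,0,0]],
    [0,[0,0,72],[0,0,0]],
    [0,[0,0,77],[0,0,0]],
    [0,[0,0,77],[0,0,0]],
  ],
)

```text
time: 3.68
tool_pos: [0.3869, 0.2801, -0.0027]
orientation: [-3.141, -0.002, 3.141]
force: [-0.6, -0.4, 0.3]
width: 0.0424
grip_force: 0.0
```

>>> servo_tool(
  deltas=[
    [0,[0,0,3],[0,0,0]],
    [0,[0,0,5],[0,0,0]],
    [0,[0,0,5],[0,0,0]],
  ],
)

```text
time: 3.93
tool_pos: [0.3879, 0.2807, -0.0062]
orientation: [3.141, 0.001, 3.141]
force: [0.7, 0.3, -0.4]
width: 0.0428
grip_force: 0.0
```

>>> servo_tool(
  deltas=[
    [0,[0,0,4],[0,0,0]],
    [0,[0,0,4],[0,0,0]],
    [-1,[0,0,4],[0,0,0]],
    [-1,[0,0,4],[0,0,0]],
    [-1,[0,0,4],[0,0,0]],
    [-1,[0,0,4],[0,0,0]],
    [-1,[0,0,4],[0,0,0]],
    [-1,[0,0,4],[0,0,0]],
  ],
)

```text
time: 4.6
tool_pos: [0.3878, 0.2806, -0.0104]
orientation: [3.141, 0.001, 3.141]
force: [-0.5, 0.2, 2.7]
width: 0.0171
grip_force: 58.8
```

>>> servo_tool(
  deltas=[
    [-1,[0,0,-10],[0,0,0]],
    [-1,[0,0,-35],[0,0,0]],
    [-1,[0,0,-65],[0,0,0]],
    [-1,[-20,27,-70],[0,0,0]],
    [-1,[-40,54,-70],[0,0,0]],
    [-1,[-60,81,-70],[0,0,0]],
    [-1,[-80,109,-70],[0,0,0]],
    [-1,[-98,134,-70],[0,0,0]],
    [-1,[-98,134,-70],[0,0,0]],
    [-1,[-98,134,-70],[0,0,0]],
  ],
)

```text
time: 5.43
tool_pos: [0.4857, 0.4151, 0.059]
orientation: [-3.141, -0.001, -3.141]
force: [-0.2, 0.3, -1.0]
width: 0.0168
grip_force: 58.8
```

```bash
python3 - <<'E'
from h import *
p=robot.observe()["tool_pos"]
im=snap("side","s5"); q=proj(im,[p+[0,0,.02],[.486,.4144,.01]]); print(p,q)
x0,y0=240,240
c=cv2.resize(cv2.imread("pics/s5.png")[y0:y0+120,x0:x0+160],None,fx=5,fy=5,interpolation=cv2.INTER_CUBIC)
for (u,v),col in zip(q,((0,0,255),(0,255,0))): cv2.drawMarker(c,(int((u-x0+.5)*5),int((v-y0+.5)*5)),col,0,14,1)
cv2.imwrite("pics/s5c.png",c)
E
```

```text
[0.48574499 0.41510617 0.0590311 ] [[301.6904543  311.57532625]
 [301.56407426 336.6999557 ]]
```

View pics/s5c.png

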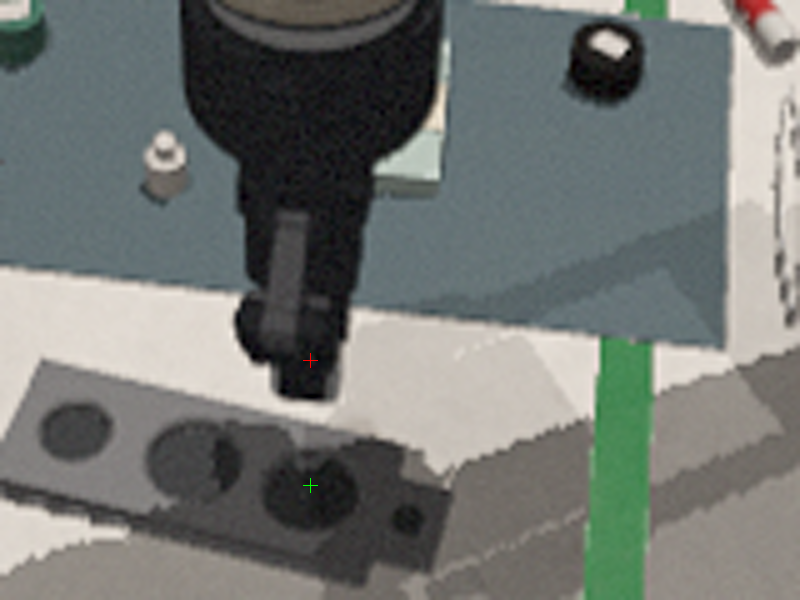

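The weight is gone from its mat place (crop (617,225) is bare), so it is held, hidden behind the near finger. The tool is over the tab-end well (crop (310,485)), and I lower it.

>>> servo_tool(
  deltas=[
    [-1,[0,0,25],[0,0,0]],
    [-1,[0,0,45],[0,0,0]],
    [-1,[0,0,57],[0,0,0]],
    [-1,[0,0,63],[0,0,0]],
    [-1,[0,0,66],[0,0,0]],
    [-1,[0,0,66],[0,0,0]],
  ],
)

```text
time: 5.98
tool_pos: [0.4852, 0.414, -0.0069]
orientation: [-3.141, -0.0, 3.141]
force: [-0.3, 0.4, -0.7]
width: 0.0172
grip_force: 58.8
```

>>> servo_tool(
  deltas=[
    [-0.2,[0,0,0],[0,0,0]],
    [-0.1,[0,0,0],[0,0,0]],
    [0,[0,0,0],[0,0,0]],
    [0,[0,0,-10],[0,0,0]],
    [0,[0,0,-40],[0,0,0]],
    [0,[0,0,-80],[0,0,0]],
    [0,[0,0,-95],[0,0,0]],
    [0,[0,0,-95],[0,0,0]],
  ],
)

```text
time: 6.65
tool_pos: [0.4893, 0.417, 0.0962]
orientation: [3.135, 0.01, 3.141]
force: [0.6, -0.7, 1.9]
width: 0.0427
grip_force: 0.0
```

>>> servo_tool(
  deltas=[
    [0,[-12,-40,0],[0,0,0]],
    [0,[-24,-80,0],[0,0,0]],
    [0,[-36,-120,0],[0,0,0]],
    [0,[-48,-160,0],[0,0,0]],
    [0,[-58,-195,0],[0,0,0]],
    [0,[-65,-221,0],[0,0,0]],
    [0,[-65,-221,0],[0,0,0]],
    [0,[-65,-221,0],[0,0,0]],
  ],
)

```text
time: 7.32
tool_pos: [0.5505, 0.1922, 0.0879]
orientation: [3.141, -0.001, 3.138]
force: [-0.3, -0.7, 0.5]
width: 0.0425
grip_force: 0.0
```

```bash
cat > v.py <<'E'
import sys
from m import *
p=robot.observe()["tool_pos"]; im=robot.get_image("side"); n=sys.argv[1]
cv2.imwrite(f"pics/{n}.png",cv2.cvtColor(im["frame"],cv2.COLOR_RGB2BGR))
print(p)
for nm,u,v in (("large",.486,.4144),("vial",.5277,.409),("small",.571,.403)):
    q=proj(im,[[u,v,.015]])[0]; f=lambda r,g,b:(r>b+20)&(r>60) if nm=="large" else (r+g+b>330)
    try:
        c,a,_=mask(im,(q[0]-14,q[1]-22,q[0]+14,q[1]+14),f); print(nm,q.round(1),c.round(1),round(a))
    except Exception as e: print(nm,'none')
E
python3 v.py s6
python3 - <<'E'
import cv2
b=cv2.imread("pics/s6.png")[200:350,225:385]; cv2.imwrite("pics/s6c.png",cv2.resize(b,None,fx=4,fy=4,interpolation=cv2.INTER_CUBIC))
E
```

```text
[0.55046742 0.19216016 0.08792766]
large [301.6 334.9] [301.8 335.3] 189
vial [278.2 329.4] [277.2 321.6] 715
small [254.4 323.5] [253.5 318. ] 835
```

View pics/s6c.png

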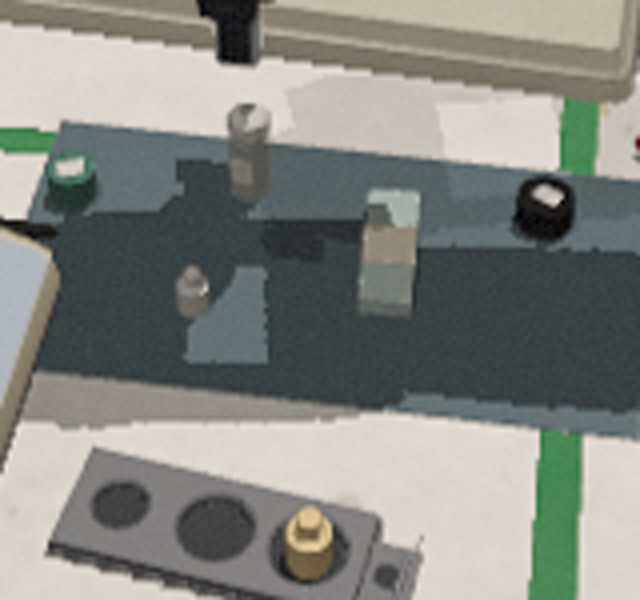

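The brass weight stands in the tab-end well (crop (308,545)), and the finger hangs above the vial (crop (237,50) vs the cap at (249,112)). I check the vial's x numerically.

```bash
python3 - <<'E'
from m import *
s=lambda u,v:(225+u/4-.4,200+v/4-.4)
print(proj(S,[[.5508,.1928,z] for z in(.002,.054)]+[[.5505,.1922+.03,.110],[.5505,.1922,.110]]).round(1), s(249,112),s(249,193),s(237,60))
t=lambda u,v:(195+u/5-.4,140+v/5-.4)
print(tri(t(441,188),s(249,112)))
print(onz(S,*s(249,193),.004))
E
```

```text
[[287.  246.1]
 [286.5 227.7]
 [283.4 216.3]
 [286.2 206.4]] (286.85, 227.6) (286.85, 247.85) (283.85, 214.6)
(array([0.55001382, 0.19271042, 0.05436438]), np.float64(0.0002700958361101848))
[0.54979953 0.19984769 0.004     ]
```

>>> servo_tool(
  deltas=[
    [0,[0,0.5,20],[0,0,0]],
    [0,[0,0.5,45],[0,0,0]],
    [0,[0,0.5,65],[0,0,0]],
    [0,[0,0.5,82],[0,0,0]],
    [0,[0,0.5,93],[0,0,0]],
    [0,[0,0.5,99],[0,0,0]],
    [0,[0,0.5,102],[0,0,0]],
    [0,[0,0.5,102],[0,0,0]],
    [0,[0,0.5,102],[0,0,0]],
  ],
)

```text
time: 8.12
tool_pos: [0.5512, 0.1944, -0.0128]
orientation: [3.141, 0.002, -3.141]
force: [0.6, -0.2, 1.3]
width: 0.0427
grip_force: 0.0
```

>>> servo_tool(
  deltas=[
    [-0.3,[0,0,0],[0,0,0]],
    [-0.5,[0,0,0],[0,0,0]],
    [-1,[0,0,0],[0,0,0]],
    [-1,[0,0,0],[0,0,0]],
    [-1,[0,0,0],[0,0,0]],
    [-1,[0,0,0],[0,0,0]],
    [-1,[0,0,0],[0,0,0]],
  ],
)

```text
time: 8.7
tool_pos: [0.5514, 0.1941, -0.0125]
orientation: [3.141, 0.002, 3.141]
force: [-1.3, 1.0, 5.9]
width: 0.0196
grip_force: 58.1
```

>>> servo_tool(
  deltas=[
    [-1,[0,0,-8],[0,0,0]],
    [-1,[0,0,-28],[0,0,0]],
    [-1,[0,0,-55],[0,0,0]],
    [-1,[1,10,-75],[0,0,0]],
    [-1,[4,40,-80],[0,0,0]],
    [-1,[9,80,-80],[0,0,0]],
    [-1,[13,120,-80],[0,0,0]],
    [-1,[18,160,-80],[0,0,0]],
    [-1,[21,195,-80],[0,0,0]],
    [-1,[23,215,-80],[0,0,0]],
  ],
)

```text
time: 9.53
tool_pos: [0.5264, 0.4122, 0.0663]
orientation: [3.141, -0.0, -3.14]
force: [0.4, 0.4, -0.3]
width: 0.0192
grip_force: 58.1
```

>>> servo_tool(
  deltas=[
    [-1,[0,0,0],[0,0,0]],
    [-1,[0,0,0],[0,0,0]],
    [-1,[0,0,0],[0,0,0]],
  ],
)

```text
time: 9.78
tool_pos: [0.5273, 0.408, 0.0658]
orientation: [-3.141, -0.001, 3.141]
force: [-0.3, 0.8, -0.1]
width: 0.0193
grip_force: 58.2
```

>>> servo_tool(
  deltas=[
    [-1,[0,1,25],[0,0,0]],
    [-1,[0,1,48],[0,0,0]],
    [-1,[0,1,62],[0,0,0]],
    [-1,[0,1,69],[0,0,0]],
    [-1,[0,1,73],[0,0,0]],
    [-1,[0,1,74.5],[0,0,0]],
    [-1,[0,1,74.5],[0,0,0]],
    [-1,[0,1,74.5],[0,0,0]],
  ],
)

```text
time: 10.45
tool_pos: [0.5284, 0.4103, -0.0069]
orientation: [3.14, 0.002, 3.141]
force: [0.3, -0.2, -0.8]
width: 0.0195
grip_force: 58.1
```

>>> servo_tool(
  deltas=[
    [-1,[0,0,1],[0,0,0]],
    [-1,[0,0,2],[0,0,0]],
    [-1,[0,0,2],[0,0,0]],
  ],
)

```text
time: 10.7
tool_pos: [0.5278, 0.4101, -0.0098]
orientation: [3.141, 0.001, 3.141]
force: [-0.1, -0.6, 1.4]
width: 0.0194
grip_force: 59.0
```

>>> servo_tool(
  deltas=[
    [-0.52,[0,0,0],[0,0,0]],
    [-0.48,[0,0,0],[0,0,0]],
    [-0.42,[0,0,0],[0,0,0]],
    [-0.35,[0,0,0],[0,0,0]],
    [-0.2,[0,0,0],[0,0,0]],
    [0,[0,0,0],[0,0,0]],
    [0,[0,0,0],[0,0,0]],
  ],
)

```text
time: 11.28
tool_pos: [0.5274, 0.4099, -0.0104]
orientation: [-3.141, -0.0, 3.141]
force: [-0.4, -0.1, 0.3]
width: 0.0427
grip_force: 0.0
```

>>> servo_tool(
  deltas=[
    [0,[0,0,-5],[0,0,0]],
    [0,[0,0,-20],[0,0,0]],
    [0,[0,0,-45],[0,0,0]],
    [0,[0,0,-75],[0,0,0]],
    [0,[0,0,-95],[0,0,0]],
    [0,[-18,-35,-95],[0,0,0]],
    [0,[-28,-75,-95],[0,0,0]],
    [0,[-33,-110,-95],[0,0,0]],
    [0,[-33,-131,-95],[0,0,0]],
    [0,[-33,-131,-95],[0,0,0]],
  ],
)

```text
time: 12.12
tool_pos: [0.5614, 0.2753, 0.0863]
orientation: [-3.141, 0.001, 3.137]
force: [0.3, -0.6, 0.1]
width: 0.0427
grip_force: 0.0
```

```bash
python3 v.py s7
```

```text
[0.56135221 0.27527576 0.08625731]
large [301.6 334.9] [301.8 335.3] 190
vial [278.2 329.4] [278.  313.4] 380
small [254.4 323.5] [253.1 309.5] 413
```

>>> servo_tool(
  deltas=[
    [0,[0,0,30],[0,0,0]],
    [0,[0,0,60],[0,0,0]],
    [0,[0,0,80],[0,0,0]],
    [0,[0,0,90],[0,0,0]],
    [0,[0,0,96],[0,0,0]],
    [0,[0,0,96],[0,0,0]],
    [0,[0,0,96],[0,0,0]],
  ],
)

```text
time: 12.75
tool_pos: [0.5614, 0.2797, -0.0099]
orientation: [3.141, 0.002, -3.141]
force: [-0.1, -0.3, 0.7]
width: 0.0426
grip_force: 0.0
```

>>> servo_tool(
  deltas=[
    [-0.3,[0,0,0],[0,0,0]],
    [-0.5,[0,0,0],[0,0,0]],
    [-1,[0,0,0],[0,0,0]],
    [-1,[0,0,0],[0,0,0]],
    [-1,[0,0,0],[0,0,0]],
    [-1,[0,0,0],[0,0,0]],
    [-1,[0,0,0],[0,0,0]],
  ],
)

```text
time: 13.33
tool_pos: [0.5617, 0.2793, -0.0095]
orientation: [3.141, 0.003, 3.141]
force: [-0.9, -0.1, 4.9]
width: 0.0123
grip_force: 58.7
```

Width 12 mm on a 16 mm body means it is gripping the shoulder, so I regrip 3 mm lower.

>>> servo_tool(
  deltas=[
    [-0.3,[0,0,0],[0,0,0]],
    [-0.1,[0,0,0],[0,0,0]],
    [-0.1,[0,0,2],[0,0,0]],
    [-0.1,[0,0,3.5],[0,0,0]],
    [-0.4,[0,0,3.5],[0,0,0]],
    [-0.6,[0,0,3.5],[0,0,0]],
    [-1,[0,0,3.5],[0,0,0]],
    [-1,[0,0,3.5],[0,0,0]],
    [-1,[0,0,3.5],[0,0,0]],
    [-1,[0,0,3.5],[0,0,0]],
  ],
)

```text
time: 14.17
tool_pos: [0.5604, 0.2789, -0.0148]
orientation: [-3.142, -0.0, 3.141]
force: [0.4, -0.0, -0.8]
width: 0.0135
grip_force: 58.5
```

>>> servo_tool(
  deltas=[
    [-1,[0,0,-8],[0,0,0]],
    [-1,[0,0,-30],[0,0,0]],
    [-1,[0,0,-60],[0,0,0]],
    [-1,[0,0,-80],[0,0,0]],
    [-1,[-2,35,-80],[0,0,0]],
    [-1,[-4,70,-80],[0,0,0]],
    [-1,[-6,105,-80],[0,0,0]],
    [-1,[-7.5,124,-80],[0,0,0]],
    [-1,[-7.5,124,-80],[0,0,0]],
    [-1,[-7.5,124,-80],[0,0,0]],
  ],
)

```text
time: 15.0
tool_pos: [0.5678, 0.4037, 0.0656]
orientation: [-3.141, 0.0, -3.14]
force: [0.9, -0.2, 0.3]
width: 0.013
grip_force: 58.7
```

>>> servo_tool(
  deltas=[
    [-1,[0,0,20],[0,0,0]],
    [-1,[0,0,40],[0,0,0]],
    [-1,[0,0,55],[0,0,0]],
    [-1,[0,0,65],[0,0,0]],
    [-1,[0,0,70],[0,0,0]],
    [-1,[0,0,73],[0,0,0]],
    [-1,[0,0,75],[0,0,0]],
    [-1,[0,0,75],[0,0,0]],
  ],
)

```text
time: 15.67
tool_pos: [0.5686, 0.403, -0.009]
orientation: [3.141, 0.001, 3.141]
force: [-0.9, -0.1, -0.6]
width: 0.0129
grip_force: 58.7
```

>>> servo_tool(
  deltas=[
    [-0.6,[0,0,1],[0,0,0]],
    [-0.5,[0,0,1],[0,0,0]],
    [-0.4,[0,0,1],[0,0,0]],
    [-0.2,[0,0,1],[0,0,0]],
    [-0.2,[0,0,1],[0,0,0]],
    [-0.2,[0,0,-5],[0,0,0]],
    [-0.2,[0,0,-25],[0,0,0]],
    [-0.2,[0,0,-55],[0,0,0]],
    [-0.2,[0,0,-90],[0,0,0]],
    [-0.2,[0,0,-100],[0,0,0]],
  ],
)

```text
time: 16.5
tool_pos: [0.5711, 0.4047, 0.0975]
orientation: [3.137, 0.009, 3.141]
force: [1.0, 0.5, 1.2]
width: 0.034
grip_force: 0.0
```

>>> servo_tool(
  deltas=[
    [0.2,[15,-35,0],[0,0,0]],
    [0.2,[30,-70,0],[0,0,0]],
    [0.2,[45,-105,0],[0,0,0]],
    [0.2,[60,-140,0],[0,0,0]],
    [0.2,[75,-163,0],[0,0,0]],
    [0.2,[94,-170,0],[0,0,0]],
    [0.2,[94,-170,0],[0,0,0]],
    [0.2,[94,-170,0],[0,0,0]],
  ],
)

```text
time: 17.17
tool_pos: [0.4736, 0.2326, 0.0904]
orientation: [3.141, 0.001, 3.141]
force: [0.5, 0.0, -0.2]
width: 0.0511
grip_force: 0.0
```

```bash
python3 v.py s8;python3 - <<'E'
import cv2
b=cv2.imread("pics/s8.png")[215:350,225:385]; cv2.imwrite("pics/s8c.png",cv2.resize(b,None,fx=4,fy=4,interpolation=cv2.INTER_CUBIC))
E
```

```text
[0.47359853 0.2325718  0.0904063 ]
large [301.6 334.9] [301.8 335.3] 188
vial [278.2 329.4] [275.6 317.2] 476
small [254.4 323.5] [253.3 318.4] 884
```

View pics/s8c.png

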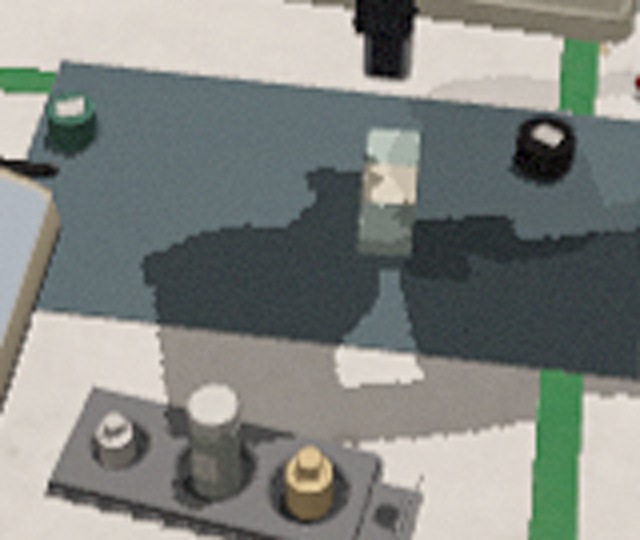

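All three of the weighing kit's parts stand in their wells: small weight (118,440), vial (213,440) and large weight (308,485). Next, turn for the slides.

>>> servo_tool(
  deltas=[
    [0.2,[0,0,0],[0,0,1.513]],
    [0.2,[0,0,0],[0,0,1.513]],
    [0.2,[0,0,0],[0,0,1.513]],
    [0.2,[0,0,0],[0,0,1.513]],
    [0.2,[0,0,0],[0,0,1.513]],
    [0.2,[0,0,0],[0,0,1.513]],
    [0.2,[0,0,0],[0,0,1.513]],
    [0.2,[0,0,0],[0,0,1.513]],
    [0.2,[0,0,0],[0,0,1.513]],
    [0.2,[0,0,0],[0,0,1.513]],
  ],
)

```text
time: 18.05
tool_pos: [0.4751, 0.2338, 0.0906]
orientation: [3.141, -0.0, 1.886]
force: [0.0, -0.6, -0.6]
width: 0.0512
grip_force: 0.0
```

```bash
python3 -c "
from h import *
o=robot.observe();print(o['tool_pos'],o['orientation'][2],np.pi/2+.058-o['orientation'][2])"
```

```text
[0.47507695 0.23379423 0.09060212] 1.8860032837700924 -0.2572069569751958
```

>>> servo_tool(
  deltas=[
    [0.2,[-0.5,-1,10],[0,0,0.125]],
    [0.2,[-1,-2,30],[0,0,0.25]],
    [0.2,[-1,-2,55],[0,0,0.26]],
    [0.2,[-1,-2,75],[0,0,0.26]],
    [0.2,[-1,-2,90],[0,0,0.26]],
    [0.2,[-1,-2,99],[0,0,0.26]],
    [0.2,[-1,-2,104],[0,0,0.26]],
    [0.2,[-1,-2,106],[0,0,0.26]],
    [0.2,[-1,-2,106],[0,0,0.26]],
  ],
)

```text
time: 18.8
tool_pos: [0.473, 0.2317, -0.0155]
orientation: [3.141, -0.0, 1.632]
force: [-0.0, -0.1, 0.4]
width: 0.0514
grip_force: 0.0
```

>>> servo_tool(
  deltas=[
    [0,[0,0,0],[0,0,0]],
    [-0.2,[0,0,0],[0,0,0]],
    [-1,[0,0,0],[0,0,0]],
    [-1,[0,0,0],[0,0,0]],
    [-1,[0,0,0],[0,0,0]],
    [-1,[0,0,0],[0,0,0]],
    [-1,[0,0,0],[0,0,0]],
  ],
)

```text
time: 19.38
tool_pos: [0.4735, 0.2317, -0.0144]
orientation: [3.139, -0.001, 1.631]
force: [-0.0, 0.2, 5.4]
width: 0.0237
grip_force: 59.6
```

>>> servo_tool(
  deltas=[
    [-1,[0,0,-6],[0,0,0]],
    [-1,[0,0,-25],[0,0,0]],
    [-1,[0,0,-60],[0,0,0]],
    [-1,[0,-5,-100],[0,0,0]],
    [-1,[0,-15,-138],[0,0,0]],
    [-1,[0,-25,-175],[0,0,0]],
    [-1,[0,-35,-210],[0,0,0]],
    [-1,[0,-45,-245],[0,0,0]],
    [-1,[0,-50,-270],[0,0,0]],
    [-1,[0,-50,-270],[0,0,0]],
  ],
)

```text
time: 20.22
tool_pos: [0.4242, 0.2293, 0.2616]
orientation: [3.13, -0.003, 1.632]
force: [1.4, 0.5, 0.0]
width: 0.0237
grip_force: 59.0
```

```bash
python3 - <<'E'
from h import *
im=snap("side","s9"); p=robot.observe()["tool_pos"]; q=proj(im,[p+[0,0,.02]])[0]; print(p,q)
x0,y0=int(q[0])-60,int(q[1])-50; a=cv2.imread("pics/s9.png")
c=np.hstack([a[max(y0,0):max(y0,0)+100,x0:x0+120],a[225:325,260:340]])
cv2.imwrite("pics/s9c.png",cv2.resize(c,None,fx=4,fy=4,interpolation=cv2.INTER_CUBIC))
E
```

```text
[0.42351204 0.22885728 0.25827209] [355.89709273 149.73791354]
```

View pics/s9c.png

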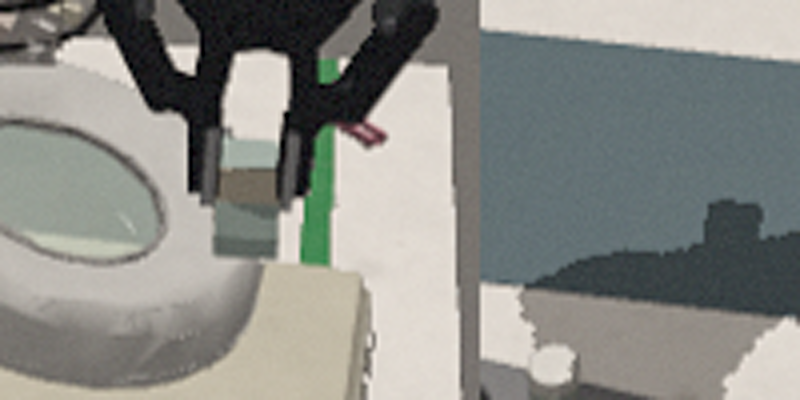

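The stack is held level between the fingers (crop (248,190)) and the mat is clear beneath it. I cross in front of the magnifier.

>>> servo_tool(
  deltas=[
    [-1,[-25,-1.5,0],[0,0,0]],
    [-1,[-65,-4,0],[0,0,0]],
    [-1,[-105,-6,0],[0,0,0]],
    [-1,[-145,-9,0],[0,0,0]],
    [-1,[-185,-11,0],[0,0,0]],
    [-1,[-225,-13.5,0],[0,0,0]],
    [-1,[-265,-16,0],[0,0,0]],
    [-1,[-305,-18,0],[0,0,0]],
    [-1,[-345,-21,0],[0,0,0]],
    [-1,[-385,-23,0],[0,0,0]],
  ],
)

```text
time: 21.1
tool_pos: [0.4214, -0.159, 0.252]
orientation: [-3.139, -0.002, 1.631]
force: [2.0, -0.1, -1.2]
width: 0.0241
grip_force: 59.0
```

>>> servo_tool(
  deltas=[
    [-1,[-40,-2,0],[0,0,0.1]],
    [-1,[-75,-5,0],[0,0,0.198]],
    [-1,[-86,-5,0],[0,0,0.198]],
    [-1,[-86,-5,0],[0,0,0.198]],
    [-1,[-86,-5,0],[0,0,0.198]],
  ],
)

```text
time: 21.52
tool_pos: [0.4223, -0.243, 0.2524]
orientation: [-3.139, -0.002, 1.433]
force: [-0.4, 0.5, -0.9]
width: 0.0242
grip_force: 59.0
```

```bash
cat > go.py <<'E'
import sys
from h import *
from scipy.spatial.transform import Rotation as R
o=robot.observe(); p=o["tool_pos"]; M=R.from_euler("xyz",o["orientation"]).as_matrix()
g=np.array([float(a) for a in sys.argv[1:4]]); print(p,o["orientation"][2],"tool mm",(M.T@(g-p)*1000).round(1))
E
python3 go.py .4824 -.2427 .1
```

```text
[ 0.42233176 -0.24302081  0.2524335 ] 1.4331896171414333 tool mm [  8.2  59.9 152.3]
```

>>> servo_tool(
  deltas=[
    [-1,[4,30,10],[0,0,0]],
    [-1,[8,60,35],[0,0,0]],
    [-1,[8,60,75],[0,0,0]],
    [-1,[8,60,115],[0,0,0]],
    [-1,[8,60,155],[0,0,0]],
    [-1,[8,60,190],[0,0,0]],
    [-1,[8,60,215],[0,0,0]],
    [-1,[8,60,225],[0,0,0]],
    [-1,[8,60,225],[0,0,0]],
  ],
)

```text
time: 22.27
tool_pos: [0.4814, -0.2407, 0.0259]
orientation: [-3.136, -0.003, 1.436]
force: [-0.1, -0.9, 0.2]
width: 0.0237
grip_force: 59.2
```

```bash
python3 go.py .4824 -.2427 -.0105; python3 - <<'E'
from h import *
im=snap("top","t10"); q=proj(im,[[.4824,-.2427,.02]])[0]
x0,y0=400,155; c=cv2.resize(cv2.imread("pics/t10.png")[y0:y0+75,x0-20:x0+70],None,fx=8,fy=8,interpolation=cv2.INTER_CUBIC); cv2.imwrite("pics/t10c.png",c)
E
```

```text
[ 0.48136534 -0.24066912  0.02587252] 1.435716858461156 tool mm [-2.   1.5 36.4]
```

>>> servo_tool(
  deltas=[
    [-1,[-1.5,1,12],[0,0,0]],
    [-1,[-1.5,1,22],[0,0,0]],
    [-1,[-1.5,1,29],[0,0,0]],
    [-1,[-1.5,1,33],[0,0,0]],
    [-1,[-1.5,1,35],[0,0,0]],
    [-1,[-1.5,1,35],[0,0,0]],
    [-1,[-1.5,1,35],[0,0,0]],
  ],
)

```text
time: 22.9
tool_pos: [0.4844, -0.2456, -0.0056]
orientation: [3.141, 0.0, 1.433]
force: [-0.7, -0.7, 0.4]
width: 0.0241
grip_force: 59.2
```

>>> servo_tool(
  deltas=[
    [-1,[0,0,0],[0,0,0]],
    [-1,[0,0,0],[0,0,0]],
  ],
)

```text
time: 23.07
tool_pos: [0.4846, -0.2458, -0.0053]
orientation: [3.141, 0.0, 1.433]
force: [-0.4, -0.2, -1.0]
width: 0.0241
grip_force: 59.2
```

```bash
python3 go.py .4824 -.2427 -.0105
```

```text
[ 0.4846106  -0.24575562 -0.00531351] 1.4332069441831428 tool mm [ 2.7 -2.6  5.2]
```

>>> servo_tool(
  deltas=[
    [-1,[2.5,-2.5,1],[0,0,0]],
    [-1,[2.5,-2.5,3],[0,0,0]],
    [-1,[2.5,-2.5,5],[0,0,0]],
    [-1,[2.5,-2.5,5],[0,0,0]],
    [-1,[2.5,-2.5,5],[0,0,0]],
  ],
)

```text
time: 23.48
tool_pos: [0.4822, -0.2426, -0.0104]
orientation: [-3.141, -0.0, 1.433]
force: [-3.1, 2.4, 4.9]
width: 0.0243
grip_force: 59.7
```

>>> servo_tool(
  deltas=[
    [-1,[0,0,0.5],[0,0,0]],
    [-1,[0,0,1],[0,0,0]],
    [-1,[0,0,1],[0,0,0]],
  ],
)

```text
time: 23.73
tool_pos: [0.4822, -0.2426, -0.0104]
orientation: [-3.141, -0.0, 1.433]
force: [-4.2, 2.6, 11.9]
width: 0.0239
grip_force: 60.5
```

>>> servo_tool(
  deltas=[
    [-1,[0,0,-1],[0,0,0]],
    [-0.3,[0,0,-1],[0,0,0]],
    [-0.2,[0,0,-1],[0,0,0]],
    [-0.15,[0,0,-1],[0,0,0]],
    [-0.15,[0,0,-1],[0,0,0]],
    [-0.15,[0,0,-8],[0,0,0]],
    [-0.15,[0,0,-30],[0,0,0]],
    [-0.15,[0,0,-70],[0,0,0]],
    [-0.15,[0,0,-110],[0,0,0]],
    [-0.15,[0,0,-150],[0,0,0]],
  ],
)

```text
time: 24.57
tool_pos: [0.4816, -0.2423, 0.1398]
orientation: [-3.141, -0.0, 1.433]
force: [2.4, 0.3, 0.8]
width: 0.0362
grip_force: 0.0
```

>>> servo_tool(
  deltas=[
    [0,[0,-10,-40],[0,0,0]],
    [0,[0,-20,-80],[0,0,0]],
    [0,[0,-50,-110],[0,0,0]],
    [0,[10,-60,-120],[0,0,0]],
    [0,[50,-60,-120],[0,0,0]],
    [0,[90,-60,-120],[0,0,0]],
    [0,[130,-60,-120],[0,0,0]],
  ],
)

```text
time: 25.15
tool_pos: [0.4403, -0.1048, 0.2594]
orientation: [3.139, 0.0, 1.431]
force: [1.1, -0.3, 0.4]
width: 0.0431
grip_force: 0.0
```

```bash
python3 go.py .3967 .1938 .12; python3 - <<'E'
from m import *
im=snap("top","t11")
c,a,cn=mask(im,(410,188,450,215),lambda r,g,b:(r+g+b>260)&(g+b>r*2))
print(c,a,cv2.minAreaRect(cn.astype(np.float32)))
print([onz(im,*c,z)[:2].round(4) for z in(.017,)])
x0,y0=405,165; cv2.imwrite("pics/t11c.png",cv2.resize(cv2.imread("pics/t11.png")[y0:y0+60,x0:x0+60],None,fx=9,fy=9,interpolation=cv2.INTER_CUBIC))
E
```

```text
[ 0.44030657 -0.10476952  0.25941184] 1.430782982031893 tool mm [289.6 -85.2 139.1]
[439.86164216 203.63566176] 75.55555555555556 ((439.75, 203.8333282470703), (9.5, 10.33331298828125), 90.0)
[array([ 0.4703, -0.2696])]
```

```bash
python3 - <<'E'
from m import *
im=dict(T); im["frame"]=cv2.cvtColor(cv2.imread("pics/t11.png"),cv2.COLOR_BGR2RGB)
f=im["frame"]
q=proj(im,[[.4824,-.2427,.015]])[0];print(q)
for v in range(194,212,2): print(v,[tuple(int(k) for k in f[v,u]) for u in range(412,450,4)])
E
```

```text
[430.41638845 199.86620983]
194 [(55, 38, 37), (47, 29, 25), (48, 30, 29), (52, 32, 29), (54, 35, 32), (54, 36, 33), (56, 33, 29), (61, 35, 26), (71, 45, 38), (79, 45, 38)]
196 [(55, 47, 43), (47, 30, 27), (47, 31, 23), (48, 29, 29), (52, 33, 28), (50, 27, 31), (49, 28, 25), (57, 34, 31), (61, 32, 29), (68, 39, 32)]
198 [(57, 57, 50), (56, 45, 41), (50, 33, 27), (48, 33, 29), (46, 32, 27), (54, 34, 32), (56, 40, 36), (65, 60, 53), (58, 36, 37), (62, 36, 34)]
200 [(36, 36, 39), (67, 63, 56), (61, 48, 42), (48, 22, 22), (51, 30, 27), (47, 29, 20), (76, 75, 70), (135, 145, 137), (84, 82, 81), (67, 55, 52)]
202 [(33, 35, 35), (47, 46, 43), (81, 73, 66), (62, 54, 47), (53, 40, 38), (67, 59, 54), (133, 143, 136), (169, 186, 176), (106, 111, 109), (155, 148, 142)]
204 [(23, 22, 22), (34, 29, 30), (44, 45, 42), (51, 48, 46), (50, 42, 41), (98, 93, 86), (155, 169, 160), (167, 183, 173), (109, 113, 112), (195, 188, 179)]
206 [(21, 24, 27), (21, 20, 24), (20, 18, 19), (26, 35, 34), (66, 65, 64), (78, 80, 77), (92, 96, 96), (106, 113, 109), (105, 106, 105), (193, 185, 176)]
208 [(20, 25, 23), (25, 26, 27), (62, 61, 59), (91, 87, 88), (114, 112, 112), (105, 103, 103), (102, 101, 101), (98, 99, 99), (107, 105, 107), (186, 178, 171)]
210 [(32, 32, 29), (45, 41, 44), (159, 152, 145), (184, 177, 171), (149, 145, 141), (144, 141, 138), (111, 108, 109), (121, 119, 119), (115, 115, 114), (168, 161, 153)]
```

>>> servo_tool(
  deltas=[
    [0.2,[36,-10,0],[0,0,0]],
    [0.2,[74,-22,0],[0,0,0]],
    [0.2,[112,-33,0],[0,0,0]],
    [0.2,[150,-44,0],[0,0,0]],
    [0.2,[188,-55,0],[0,0,0]],
    [0.2,[226,-66,0],[0,0,0]],
    [0.2,[262,-77,5],[0,0,0]],
    [0.2,[290,-85,30],[0,0,0]],
    [0.2,[290,-85,70],[0,0,0]],
    [0.2,[290,-85,110],[0,0,0]],
  ],
)

```text
time: 26.03
tool_pos: [0.3968, 0.1952, 0.1491]
orientation: [3.137, -0.002, 1.438]
force: [-0.1, 0.7, -0.3]
width: 0.0517
grip_force: 0.0
```

>>> servo_tool(
  deltas=[
    [0.2,[0,0,40],[0,0,0]],
    [0.2,[0,0,60],[0,0,0]],
    [0.2,[0,0,60],[0,0,0]],
    [0.2,[0,0,60],[0,0,0]],
  ],
)

```text
time: 26.37
tool_pos: [0.3954, 0.193, 0.0877]
orientation: [-3.14, 0.001, 1.433]
force: [0.7, 0.0, 0.3]
width: 0.0511
grip_force: 0.0
```

```bash
python3 go.py .3967 .1938 -.0105; python3 - <<'E'
from m import *
im=snap("top","t12")
q=proj(im,[[.4824,-.2427,.015]])[0];print(q)
c,a,cn=mask(im,(408,188,450,215),lambda r,g,b:(r+g+b>345))
print(c,a); c,a,cn=mask(im,(412,188,448,212),lambda r,g,b:(abs(r-g)+abs(g-b)>14)&(r+g+b>250)&(r+g+b<535)); r=cv2.minAreaRect(cn.astype(np.float32)); print(c,a,r,onz(im,*c,.017),onz(im,*r[0],.017))
x0,y0=405,165; cv2.imwrite("pics/t12c.png",cv2.resize(cv2.imread("pics/t12.png")[y0:y0+60,x0:x0+60],None,fx=9,fy=9,interpolation=cv2.INTER_CUBIC))
E
```

```text
[0.39541252 0.19297112 0.08771639] 1.4333667557734426 tool mm [ 1.1  1.4 98.2]
[430.41638845 199.86620983]
[427.19652812 206.01614653] 396.97222222222223
[430.17525297 199.7934423 ] 190.33333333333334 ((430.219482421875, 199.80528259277344), (26.51771354675293, 10.331816673278809), 5.710177898406982) [ 0.48231153 -0.2414236   0.017     ] [ 0.48227365 -0.24155366  0.017     ]
```

>>> servo_tool(
  deltas=[
    [0.2,[1,1,30],[0,0,0]],
    [0.2,[1,1,60],[0,0,0]],
    [0.2,[1,1,82],[0,0,0]],
    [0.2,[1,1,93],[0,0,0]],
    [0.2,[1,1,99],[0,0,0]],
    [0.2,[1,1,99],[0,0,0]],
    [0.2,[1,1,99],[0,0,0]],
  ],
)

```text
time: 27.0
tool_pos: [0.399, 0.1946, -0.0089]
orientation: [3.139, -0.001, 1.433]
force: [0.4, -0.3, 0.3]
width: 0.0509
grip_force: 0.0
```

>>> servo_tool(
  deltas=[
    [0,[0,0,0],[0,0,0]],
    [-0.2,[0,0,0],[0,0,0]],
    [-1,[0,0,0],[0,0,0]],
    [-1,[0,0,0],[0,0,0]],
    [-1,[0,0,0],[0,0,0]],
    [-1,[0,0,0],[0,0,0]],
    [-1,[0,0,0],[0,0,0]],
  ],
)

```text
time: 27.58
tool_pos: [0.3987, 0.1946, -0.009]
orientation: [3.139, -0.001, 1.433]
force: [-1.5, -0.9, 5.7]
width: 0.0266
grip_force: 58.7
```

>>> servo_tool(
  deltas=[
    [-1,[0,0,-6],[0,0,0]],
    [-1,[0,0,-25],[0,0,0]],
    [-1,[0,0,-60],[0,0,0]],
    [-1,[0,5,-100],[0,0,0]],
    [-1,[0,10,-138],[0,0,0]],
    [-1,[0,15,-175],[0,0,0]],
    [-1,[0,20,-210],[0,0,0]],
    [-1,[0,25,-245],[0,0,0]],
    [-1,[0,25,-270],[0,0,0]],
    [-1,[0,25,-270],[0,0,0]],
  ],
)

```text
time: 28.42
tool_pos: [0.4248, 0.1914, 0.2671]
orientation: [3.13, -0.005, 1.433]
force: [0.6, -0.1, 0.3]
width: 0.0265
grip_force: 59.2
```

```bash
python3 go.py .425 -.2518 .26
```

```text
[0.42482997 0.19138314 0.26714102] 1.4332049933515358 tool mm [-439.    60.9    5.7]
```

>>> servo_tool(
  deltas=[
    [-1,[-25,3.5,0],[0,0,0]],
    [-1,[-65,9,0],[0,0,0]],
    [-1,[-105,14.5,0],[0,0,0]],
    [-1,[-145,20,0],[0,0,0]],
    [-1,[-185,25.5,0],[0,0,0]],
    [-1,[-225,31,0],[0,0,0]],
    [-1,[-265,37,0],[0,0,0]],
    [-1,[-305,42,0],[0,0,0]],
    [-1,[-345,48,0],[0,0,0]],
    [-1,[-385,53.5,0],[0,0,0]],
  ],
)

```text
time: 29.25
tool_pos: [0.4213, -0.1997, 0.2588]
orientation: [3.142, -0.0, 1.433]
force: [1.2, 0.4, 0.2]
width: 0.0263
grip_force: 59.2
```

>>> servo_tool(
  deltas=[
    [-1,[-35,5,0],[0,0,0]],
    [-1,[-54,7.5,0],[0,0,0]],
    [-1,[-54,40,0],[0,0,0]],
    [-1,[-44,80,20],[0,0,0]],
    [-1,[-37,115,50],[0,0,0]],
    [-1,[-37,129,90],[0,0,0]],
    [-1,[-37,129,130],[0,0,0]],
    [-1,[-37,129,170],[0,0,0]],
    [-1,[-37,129,200],[0,0,0]],
    [-1,[-37,129,200],[0,0,0]],
  ],
)

```text
time: 30.08
tool_pos: [0.5385, -0.2482, 0.0492]
orientation: [-3.125, -0.007, 1.433]
force: [-1.4, 1.2, -1.5]
width: 0.0264
grip_force: 59.3
```

>>> servo_tool(
  deltas=[
    [-1,[0,0,0],[0,0,0]],
    [-1,[0,0,0],[0,0,0]],
    [-1,[0,0,0],[0,0,0]],
  ],
)

```text
time: 30.33
tool_pos: [0.5471, -0.2538, 0.0632]
orientation: [3.136, 0.003, 1.433]
force: [0.2, 0.2, -0.2]
width: 0.0265
grip_force: 59.3
```

```bash
python3 go.py .5477 -.2518 -.006
```

```text
[ 0.54709149 -0.25375848  0.06319101] 1.4332075072417898 tool mm [ 2.2 -0.1 69.2]
```

>>> servo_tool(
  deltas=[
    [-1,[2.5,0,20],[0,0,0]],
    [-1,[2.5,0,40],[0,0,0]],
    [-1,[2.5,0,52],[0,0,0]],
    [-1,[2.5,0,59],[0,0,0]],
    [-1,[2.5,0,62],[0,0,0]],
    [-1,[2.5,0,62],[0,0,0]],
    [-1,[2.5,0,62],[0,0,0]],
    [-1,[2.5,0,62],[0,0,0]],
  ],
)

```text
time: 31.0
tool_pos: [0.5462, -0.2505, -0.0014]
orientation: [3.14, 0.001, 1.433]
force: [0.7, -0.7, -0.3]
width: 0.0264
grip_force: 59.3
```

```bash
python3 go.py .5477 -.2518 -.006
```

```text
[ 0.54616167 -0.25047944 -0.00143919] 1.433284186652135 tool mm [-1.1  1.7  4.6]
```

>>> servo_tool(
  deltas=[
    [-1,[-0.5,1.5,2],[0,0,0]],
    [-1,[-0.5,1.5,4],[0,0,0]],
    [-1,[-0.5,1.5,5],[0,0,0]],
    [-1,[-0.5,1.5,5],[0,0,0]],
    [-1,[-0.5,1.5,5],[0,0,0]],
  ],
)

```text
time: 31.42
tool_pos: [0.5472, -0.2509, -0.0069]
orientation: [3.141, 0.0, 1.433]
force: [-1.3, 1.0, 4.4]
width: 0.0263
grip_force: 59.8
```

>>> servo_tool(
  deltas=[
    [-0.3,[0,0,0],[0,0,0]],
    [-0.2,[0,0,0],[0,0,0]],
    [-0.1,[0,0,0],[0,0,0]],
    [-0.1,[0,0,0],[0,0,0]],
    [-0.1,[0,0,-8],[0,0,0]],
    [-0.1,[0,0,-30],[0,0,0]],
    [-0.1,[0,0,-70],[0,0,0]],
    [-0.1,[0,0,-110],[0,0,0]],
    [-0.1,[0,0,-150],[0,0,0]],
    [-0.1,[0,0,-190],[0,0,0]],
  ],
)

```text
time: 32.25
tool_pos: [0.5463, -0.2504, 0.1846]
orientation: [3.141, 0.0, 1.433]
force: [1.0, -0.1, -0.1]
width: 0.0385
grip_force: 0.0
```

>>> servo_tool(
  deltas=[
    [-0.1,[0,-10,-40],[0,0,0]],
    [-0.1,[0,-40,-70],[0,0,0]],
    [-0.1,[0,-80,-75],[0,0,0]],
    [-0.1,[0,-120,-75],[0,0,0]],
    [-0.1,[25,-130,-75],[0,0,0]],
    [-0.1,[65,-135,-75],[0,0,0]],
    [-0.1,[105,-140,-75],[0,0,0]],
    [-0.1,[145,-145,-75],[0,0,0]],
    [-0.1,[185,-150,-75],[0,0,0]],
    [-0.1,[225,-155,-75],[0,0,0]],
  ],
)

```text
time: 33.08
tool_pos: [0.4234, -0.0048, 0.2579]
orientation: [3.14, -0.0, 1.432]
force: [0.9, -0.8, 0.7]
width: 0.0382
grip_force: 0.0
```

>>> servo_tool(
  deltas=[
    [-0.1,[40,-5,0],[0,0,0]],
    [-0.1,[80,-10,0],[0,0,0]],
    [-0.1,[120,-15,0],[0,0,0]],
    [-0.1,[160,-20,0],[0,0,0]],
    [-0.1,[200,-25,0],[0,0,0]],
    [-0.1,[200,-25,0],[0,0,0]],
  ],
)

```text
time: 33.58
tool_pos: [0.4253, 0.2008, 0.2577]
orientation: [-3.141, -0.003, 1.441]
force: [-0.4, 0.4, 1.2]
width: 0.0386
grip_force: 0.0
```

```bash
python3 v.py s13; python3 - <<'E'
from h import *
snap("top","t13"); a=cv2.imread("pics/t13.png")[165:220,400:460]; b=cv2.imread("pics/s13.png")
A=cv2.resize(a,(480,440),interpolation=cv2.INTER_CUBIC); B=cv2.resize(b[290:370,235:315],(320,320),interpolation=cv2.INTER_CUBIC)
cv2.imwrite("pics/t13c.png",np.hstack([A,cv2.copyMakeBorder(B,0,120,0,0,0)]))
E
```

```text
[0.42534243 0.2008251  0.25765883]
large [301.6 334.9] [301.7 335.3] 190
vial [278.2 329.4] [275.  317.5] 523
small [254.4 323.5] [253.5 318.4] 895
```

View pics/t13c.png

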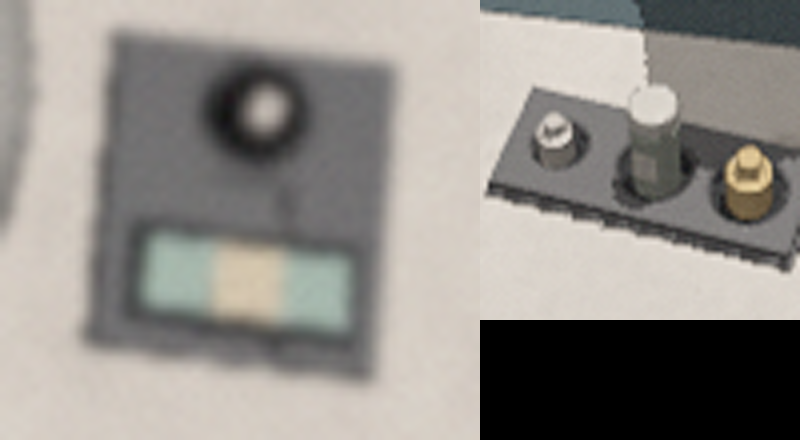

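The slides lie inside the pocket (245,280). The puck sits label-up in its well (262,108), and the three weighing parts stand in theirs.

```bash
python3 -c "
from cell import robot
print(robot.job_done())"
```

```text
the job is handed in; nothing more can be done
None
```

Job handed in at about 34 s: both kits are made up, with all five parts in their places in the final camera views and the narrow puck left where it stood; the hand-in returned no verdict.

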